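Clear the tea table: sort cups, tea tins and scoop into their trays

ROBOT

A 6-joint arm with a two-finger parallel gripper is mounted at the origin on the work surface. World frame = base frame: x ahead of the robot, y to its left, z up, the work surface at z = 0. Lengths are in m, angles in rad, forces in N, time in s.
With the tool pointing down it reaches from about 0.3 to 0.775 m from the base axis. Payload 14.6 kg.
Tool frame: the origin (TCP) lies on the centre line of the jaws, within the pads' length; the fingertips stand 11 mm ahead of it and the grasp point (between the pads) lies 8 mm behind it; y points along the fingers, x is the direction in which the jaws open and shut, and the axes are right-handed (so a half turn about y gives the same grasp; the last joint's range is limited). The gripper opens to 94 mm and grips with 3 to 60 N. Pads are 16 mm wide; open, the fingers measure 119 mm over their backs; the gripper's body (75 mm by 177 mm) begins 78 mm behind the grasp point.
Start: joints at [1.054, 0.3, 1.521, -0, 1.321, -0.067], TCP at [0.239, 0.495, 0.216] pointing down, gripper open.
Joint ranges: [-3.03, 3.03], [-0.79, 2.21], [0.23, 2.52], [-1.04, 4.18], [0, 3.07], [-2.55, 2.55]. Speed limits (rad/s): [2.22, 2.22, 2.57, 3.14, 3.14, 3.14].

INTERFACE

Orientations are given as [roll, pitch, yaw] about the fixed x, y, z axes, in that order (R = Rz(yaw) Ry(pitch) Rx(roll)).
In Python, from station import ctrl, imaging gives the robot as it stands. The module is installed in compiled form; this text tells all that it offers.
- The arm moves only by the tool apply_moves, never from a script. Its argument "deltas" is a list of rows, each an object with "dp": the shift along the tool's x, y, z in m, a list of three; "roll": the turn about the tool's y in rad; "grip": the closure, from -1 (fully open) to 1 (shut). In form: [{"dp": [tx, ty, tz], "roll": roll, "grip": grip}, ...]. A call has 1 to 10 rows; each row shifts and turns the commanded pose from where the row before left it, along the tool's axes as they then stand; what a row does not reach is not made up. A row lasts 1/8 s, in which the tool goes at most 62.5 mm and 10.7 degrees, less where a joint would pass 70% of its speed; a pose out of reach is approached as far as the arm can. A call with a gripper value outside its range is refused whole. The fingers move at their own pace and stop on an object; "newtons" is the grip in N (left out, the last holds). Time passes only in rows, so rows that do not move let the fingers close. It gives the time, the measured TCP pose, the force and the opening at its end, in the units of the state.
- ctrl.get_obs(): the state, without advancing time (a new reading comes with each control period).
- imaging.camera(name): name is "side" or "top" or "wrist"; returns the picture (384x512x3 uint8, blue, green, red); there is no depth.
- imaging.camera_info(name): a dict with "K" (3x3 intrinsics, pixels), "world_from_camera" (4x4, takes a point from camera to world coordinates). Camera axes: x right, y down, z forward; pixel columns grow to the right and rows downward; lengths in m; the calibration is good to about 2 mm. A picture is of the moment at which its call begins: read the wrist's pose just before it. camera_info takes no time and is no camera call; for the wrist camera it gives the pose at the moment of the call.
- ctrl.hand_in(): hands the job in, once; it reports no verdict.
The state is a dict: "time_s": time; "qpos": joint angles; "joint_vel": joint speeds; "tau": joint torques, N m; "ee_pos": TCP position; "eef_rot": TCP orientation; "force": force on the tool from outside, world axes, zero at the start; "moment": the same for the moment, N m; "grip_width": finger opening in m.
Only numpy, scipy, OpenCV 4.12 (cv2) and the standard library are available. Lean on these libraries where they do the work, as an engineer would, in place of code of your own. Each camera call takes 0.05 s, during which the arm holds its last target. There are 200 camera calls.

TASK

Tidy the tea table: stand the two teacups upright in the dark wooden tray, one in each of its two bays, stand the two tea tins upright in the grey caddy, one in each bay, and lay the wooden tea scoop right way up and lengthwise in the green dish, lying flat. Any order will do, and either cup or tin may take either bay of its tray. Set everything down gently, never drop it, let go of it, and leave the teapot and the pen pot where they stand.

Things in the scene. Friction and masses are not known exactly. Their poses are not given: they have to be found in the camera images.
- cup_white: white porcelain teacup without handle, standing upright; 58 mm outer diameter (straight wall from 20 mm up to the rim, foot narrower, 38 mm), 46 mm tall, open at the top, wall 3.5 mm, 90 g. Origin: centre of its underside, z up
- cup_blue: blue porcelain teacup, same shape and size as the white one (58 mm diameter, 46 mm tall, 38 mm foot). Origin: centre of its underside, z up
- tin_red: red round tea tin with a brass-coloured lid (fixed on), standing upright; 52 mm diameter, 75 mm tall, about 140 g. Origin: centre of its underside, z up
- tin_green: green round tea tin with a brass-coloured lid (fixed on), same size as the red one (52 mm diameter, 75 mm tall). Origin: centre of its underside, z up
- scoop: dark wooden tea scoop lying flat, 120 mm long along its x, 14 mm high throughout: a straight square handle 14 mm wide from x = -60 to +14 mm, then a shallow open bowl 32 mm wide up to x = +60 mm, its opening upward. 35 g. Origin: middle of its length, on the underside; z up. Easily gripped across the handle between x = -15 and +3 mm
- cup_tray: low dark wooden tray, fixed, 90 mm (its x) by 170 mm (its y), 14 mm high, open at the top, walls 5 mm, floor 5 mm thick; a 5 mm divider of the same height at y = 0 splits it into two bays, each 80 by 77.5 mm inside, centred at y = +41 and -41 mm. Origin: centre of its underside, z up
- tin_caddy: grey open caddy, fixed, 85 mm (its x) by 165 mm (its y), 30 mm high, walls 5 mm, floor 5 mm thick; a 5 mm divider of the same height at y = 0 splits it into two bays, each 75 by 75 mm inside, centred at y = +40 and -40 mm. Origin: centre of its underside, z up
- scoop_dish: pale green long dish without divider, fixed, 90 mm (its x) by 170 mm (its y, the long way), 14 mm high, walls 5 mm, floor 5 mm thick; 80 by 160 mm inside. Origin: centre of its underside, z up
- teapot: bystander, leave alone: steel teapot, body 110 mm in diameter, 107 mm tall to the lid knob, spout towards its +x (to 89 mm), black handle towards -x (to 91 mm), loose, 0.6 kg. Origin: centre of its underside
- pen_pot: bystander, leave alone: black round pot, 72 mm in diameter, 85 mm tall, with pens up to 140 mm high, loose, 0.35 kg. Origin: centre of its underside
Mind the look-alikes: they are no part of the job. Of the things shaped like the scoop, the wooden one is meant.

How it is judged:
By the outcome, as a careful person would: the job done as asked, in the order asked, and still so for the second after the job is handed in, with the robot touching nothing.
It also fails if it takes over 134 s, if anything falls off the work surface, if the arm or the gripper's body presses on something with over 40 N, if the wrist force passes 120 N, or if a joint passes its speed limit or range.

## Working session

There is one attempt and no reset: what is moved stays moved. The work goes in short steps, Python scripts to look and compute and a tool call to move; the robot and the scene stay as the last step left them, time stands still between calls to the robot, and variables do not carry over. Pictures are saved under pics/ and viewed, about 12 in all and at most 16, crops included, and the job is handed in when it is done.

Besides the shell and the picture viewer there is one more tool, called as a command line: name --argument value ..., lists and objects as JSON in quotes. apply_moves: Moves the arm, as the interface text tells. Its arguments: {"type":"object","properties":{"deltas":{"type":"array"},"newtons":{"type":"number"}},"required":["deltas"]}

```bash
mkdir -p pics; python3 - <<'E'
from station import ctrl, imaging
import cv2,numpy as np
o=ctrl.get_obs();print({k:np.round(v,3).tolist() for k,v in o.items()})
for n in("top","side"):
    im=imaging.camera(n);cv2.imwrite(f"pics/{n}0.png",im)
    i=imaging.camera_info(n);print(n,np.round(i["K"],1).tolist(),np.round(i["world_from_camera"],4).tolist())
    cv2.imwrite(f"pics/{n}0v.png",cv2.resize(im,(800,600),interpolation=cv2.INTER_CUBIC))
print(np.round(imaging.camera_info("wrist")["world_from_camera"],4).tolist())
E
```

```text
{'time_s': 0.0, 'qpos': [1.054, 0.3, 1.522, 0.0, 1.321, -0.067], 'joint_vel': [0.001, 0.0, 0.0, 0.001, -0.002, 0.002], 'tau': [-0.001, -53.182, -35.273, 0.071, 0.024, -0.0], 'ee_pos': [0.239, 0.495, 0.216], 'eef_rot': [-1.571, 0.001, 1.121], 'force': [-0.797, 0.327, -0.052], 'moment': [0.024, -0.03, 0.034], 'grip_width': 0.094}
top [[438.5, 0.0, 258.9], [0.0, 438.5, 187.6], [0.0, 0.0, 1.0]] [[0.0297, -0.9979, 0.0576, 0.3743], [-0.9994, -0.0287, 0.0185, -0.0065], [-0.0168, -0.0581, -0.9982, 1.2909], [0.0, 0.0, 0.0, 1.0]]
side [[401.7, 0.0, 259.1], [0.0, 401.7, 191.1], [0.0, 0.0, 1.0]] [[0.8438, -0.3827, 0.3762, -0.0506], [-0.5365, -0.5827, 0.6105, -0.7966], [-0.0144, -0.717, -0.697, 0.9496], [0.0, 0.0, 0.0, 1.0]]
[[0.4351, 0.8756, 0.2095, 0.1788], [0.9004, -0.423, -0.1022, 0.5234], [-0.0009, 0.2331, -0.9724, 0.3848], [0.0, 0.0, 0.0, 1.0]]
```

View pics/top0v.png

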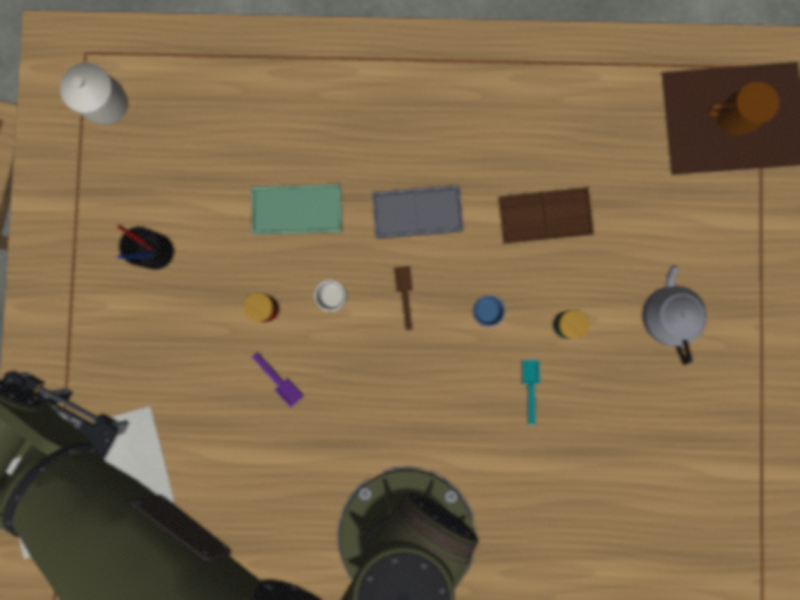

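View pics/side0v.png

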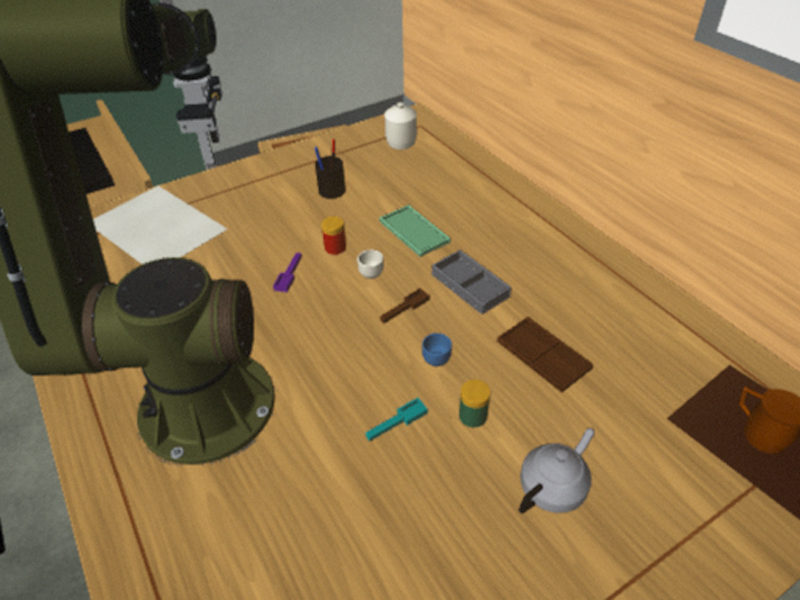

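The top view shows the green dish (296,209), grey caddy (417,212), wooden tray (546,215), red tin (262,307), white cup (331,296), wooden scoop (405,298), blue cup (489,311), green tin (572,324), with purple and teal decoy scoops. The side view agrees.

```bash
cat > h.py <<'E'
import cv2,numpy as np
def w(info,uv,z):
    K=np.array(info["K"]);T=np.array(info["world_from_camera"])
    uv=np.atleast_2d(np.asarray(uv,float))
    d=np.c_[uv,np.ones(len(uv))]@np.linalg.inv(K).T@T[:3,:3].T
    return T[:3,3]+d*((z-T[2,3])/d[:,2])[:,None]
def warp(im,info,c,half,z,px=1000):
    """orthorectify plane z about centre c: column = y decreasing, row = x decreasing; px per m"""
    n=int(2*half*px);K=np.array(info["K"]);Ti=np.linalg.inv(info["world_from_camera"])
    j,i=np.meshgrid(np.arange(n),np.arange(n))
    P=np.stack([c[0]+half-i/px,c[1]+half-j/px,0*i+z,0*i+1.],-1)@Ti.T
    p=P[...,:3]@K.T
    return cv2.remap(im,(p[...,0]/p[...,2]).astype(np.float32),(p[...,1]/p[...,2]).astype(np.float32),cv2.INTER_LINEAR)
E
python3 - <<'E'
from h import *
from station import imaging
im=cv2.imread("pics/top0.png");info=imaging.camera_info("top")
hsv=cv2.cvtColor(im,cv2.COLOR_BGR2HSV)
# view px boxes, height of outline, HSV range
J={"dish":(296,209,.014,(60,60,60),(95,255,255),70),"caddy":(417,212,.030,(100,15,40),(140,120,140),70),"tray":(546,215,.014,(0,60,0),(20,255,85),70),
"tin_red":(262,307,.075,(18,140,100),(30,255,255),28),"tin_green":(572,324,.075,(18,140,100),(30,255,255),28),
"white":(331,296,.046,(0,0,120),(180,55,255),30),"blue":(489,311,.046,(100,90,40),(125,255,255),30),"scoop":(405,298,.014,(0,60,0),(20,255,95),45)}
for n,(u,v,z,lo,hi,r) in J.items():
    u/=1.5625;v/=1.5625;r/=1.5625
    m=cv2.inRange(hsv,lo,hi);k=np.zeros_like(m);cv2.rectangle(k,(int(u-r),int(v-r)),(int(u+r),int(v+r)),255,-1);m&=k
    N,l,s,c=cv2.connectedComponentsWithStats(m);b=1+np.argmax(s[1:,4])
    cn=cv2.findContours((l==b).astype(np.uint8),0,1)[0][0][:,0]
    P=w(info,cn,z)[:,:2]
    R=cv2.minAreaRect((P*1000).astype(np.float32))
    print(n,s[b].tolist(),np.round(w(info,c[b],z)[0],3),"rect",np.round(R[0],0),np.round(R[1],0),round(R[2],1))
E
```

```text
dish [162, 119, 56, 30, 1528] [0.602 0.227 0.014] rect [602. 226.] [ 84. 163.] 3.3
caddy [240, 120, 55, 31, 1384] [ 0.6   -0.002  0.03 ] rect [600.  -2.] [ 79. 153.] 6.3
tray [320, 121, 59, 34, 1665] [ 0.603 -0.242  0.014] rect [ 603. -242.] [ 87. 166.] 7.3
tin_red [156, 188, 18, 18, 264] [0.413 0.278 0.075] rect [412. 278.] [48. 48.] 2.4
tin_green [358, 198, 19, 19, 275] [ 0.399 -0.284  0.075] rect [ 399. -284.] [50. 49.] 1.0
white [201, 179, 21, 20, 303] [0.44  0.151 0.046] rect [440. 153.] [54. 57.] 1.7
blue [304, 190, 18, 18, 247] [ 0.42  -0.136  0.046] rect [ 420. -136.] [46. 48.] 46.5
scoop [253, 171, 10, 40, 224] [0.455 0.019 0.014] rect [439.  21.] [114.  26.] 1.7
```

apply_moves --deltas '[{"dp": [0,0,0],"roll": 0.16,"grip": -1},{"dp": [0,0,0],"roll": 0.16,"grip": -1},{"dp": [0,0,0],"roll": 0.16,"grip": -1},{"dp": [0,0,0],"roll": 0.16,"grip": -1},{"dp": [0,0,0],"roll": 0.16,"grip": -1},{"dp": [0,0,0],"roll": 0.16,"grip": -1},{"dp": [0,0,0],"roll": 0.161,"grip": -1},{"dp": [0.03,0.01,-0.035],"roll": 0,"grip": -1},{"dp": [0.03,0.01,-0.04],"roll": 0,"grip": -1},{"dp": [0.03,0.01,-0.04],"roll": 0,"grip": -1}]' --newtons 15

```text
time_s: 1.35
ee_pos: [0.3297, 0.3789, 0.1859]
eef_rot: [-1.571, 0.0, 0.0]
force: [1.1, 0.8, -0.6]
grip_width: 0.0938
```

apply_moves --deltas '[{"dp": [0.03,0.01,-0.04],"roll": 0,"grip": -1},{"dp": [0.03,0.01,-0.035],"roll": 0,"grip": -1},{"dp": [0.023,0.006,-0.027],"roll": 0,"grip": -1},{"dp": [0,0,0],"roll": 0,"grip": -1},{"dp": [0,0,0],"roll": 0,"grip": -1}]'

```text
time_s: 1.98
ee_pos: [0.4118, 0.2786, 0.1604]
eef_rot: [-1.571, 0.0, -0.0]
force: [0.6, 0.3, 0.2]
grip_width: 0.0942
```

```bash
python3 - <<'E'
from station import ctrl, imaging
import cv2,numpy as np
o=ctrl.get_obs();print({k:np.round(o[k],4).tolist() for k in("time_s","ee_pos","eef_rot","force","qpos")})
i=imaging.camera_info("wrist");im=imaging.camera("wrist");cv2.imwrite("pics/w1.png",im);np.savez("pics/w1.npz",K=i["K"],T=i["world_from_camera"])
E
```

```text
{'time_s': 1.975, 'ee_pos': [0.4118, 0.2786, 0.1604], 'eef_rot': [-1.5708, 0.0003, -0.0001], 'force': [0.5692, 0.2675, 0.2243], 'qpos': [0.5211, 0.2389, 1.7353, 0.0001, 1.1676, 0.5211]}
```

View pics/w1.png

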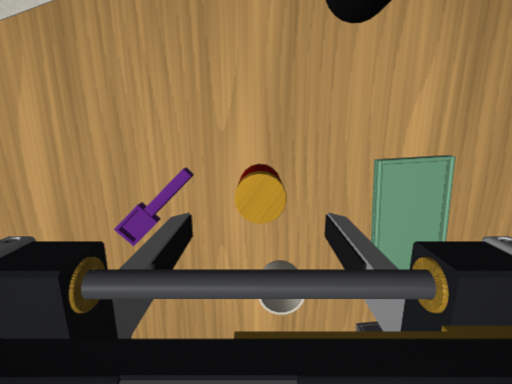

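The wrist view shows the red tin's lid at (260,197), centred between the fingers, with the dish at the right and the white cup under the bar.

```bash
cat >> h.py <<'E'
def blob(im,lo,hi,box=None):
    m=cv2.inRange(cv2.cvtColor(im,cv2.COLOR_BGR2HSV),lo,hi)
    if box: k=np.zeros_like(m);k[box[1]:box[3],box[0]:box[2]]=1;m=m*k
    N,l,s,c=cv2.connectedComponentsWithStats(m);b=1+np.argmax(s[1:,4]);return s[b].tolist(),c[b],(l==b).astype(np.uint8)
E
python3 - <<'E'
from h import *
im=cv2.imread("pics/w1.png");f=np.load("pics/w1.npz");i={"K":f["K"],"world_from_camera":f["T"]}
print(np.round(i["world_from_camera"],3).tolist())
s,c,m=blob(im,(18,140,100),(30,255,255),(200,140,320,240));print(s,c,np.round(w(i,c,.075),4))
s0=w(i,[[s[0],c[1]],[s[0]+s[2],c[1]]],.075);print(np.ptp(s0[:,0]))
print("dish far corners",np.round(w(i,[[374,160],[452,156]],.014),3))
E
```

```text
[[1.0, -0.0, -0.001, 0.412], [-0.0, -0.972, -0.234, 0.345], [-0.001, 0.234, -0.972, 0.329], [0.0, 0.0, 0.0, 1.0]]
[234, 173, 53, 52, 2144] [259.78264925 198.36333955] [[0.4136 0.2771 0.075 ]]
0.05206706118823651
dish far corners [[0.548 0.308 0.014]
 [0.639 0.312 0.014]]
```

apply_moves --deltas '[{"dp": [0.002,0.02,-0.0015],"roll": 0,"grip": -1},{"dp": [0,0.03,0],"roll": 0,"grip": -1},{"dp": [0,0.03,0],"roll": 0,"grip": -1},{"dp": [0,0.02,0],"roll": 0,"grip": -1},{"dp": [0,0.01,0],"roll": 0,"grip": -1},{"dp": [0,0,0],"roll": 0,"grip": -1},{"dp": [0,0,0],"roll": 0,"grip": 1},{"dp": [0,0,0],"roll": 0,"grip": 1},{"dp": [0,0,0],"roll": 0,"grip": 1},{"dp": [0,0,0],"roll": 0,"grip": 1}]' --newtons 15

```text
time_s: 3.28
ee_pos: [0.4142, 0.2768, 0.0506]
eef_rot: [-1.571, -0.0, -0.0]
force: [-0.1, 1.2, 0.1]
grip_width: 0.0575
```

apply_moves --deltas '[{"dp": [0,0,0],"roll": 0,"grip": 1},{"dp": [0,0,0],"roll": 0,"grip": 1},{"dp": [0,0,0],"roll": 0,"grip": 1}]'

```text
time_s: 3.65
ee_pos: [0.4141, 0.2768, 0.0505]
eef_rot: [-1.571, -0.0, -0.0]
force: [-1.1, -0.7, 2.2]
grip_width: 0.0517
```

apply_moves --deltas '[{"dp": [0,-0.01,0],"roll": 0,"grip": 1},{"dp": [0,-0.025,0],"roll": 0,"grip": 1},{"dp": [0,-0.03,0],"roll": 0,"grip": 1},{"dp": [0.01,-0.025,-0.014],"roll": 0,"grip": 1},{"dp": [0.02,-0.01,-0.025],"roll": 0,"grip": 1},{"dp": [0.03,0,-0.04],"roll": 0,"grip": 1},{"dp": [0.03,0,-0.04],"roll": 0,"grip": 1},{"dp": [0.03,0,-0.04],"roll": 0,"grip": 1},{"dp": [0.03,0,-0.04],"roll": 0,"grip": 1},{"dp": [0.02,0,-0.025],"roll": 0,"grip": 1}]'

```text
time_s: 4.9
ee_pos: [0.585, 0.0508, 0.1508]
eef_rot: [-1.571, -0.0, -0.001]
force: [0.3, 1.4, -2.1]
grip_width: 0.0519
```

apply_moves --deltas '[{"dp": [0.012,0,-0.015],"roll": 0,"grip": 1},{"dp": [0,0,0],"roll": 0,"grip": 1},{"dp": [0,0,0],"roll": 0,"grip": 1}]'

```text
time_s: 5.28
ee_pos: [0.5956, 0.0388, 0.1505]
eef_rot: [-1.571, 0.0, 0.001]
force: [0.2, 0.6, -1.6]
grip_width: 0.0519
```

```bash
python3 - <<'E'
from station import ctrl, imaging
import cv2,numpy as np
from h import *
o=ctrl.get_obs();print({k:np.round(o[k],4).tolist() for k in("time_s","ee_pos","eef_rot","force","grip_width")})
i=imaging.camera_info("wrist");im=imaging.camera("wrist");cv2.imwrite("pics/w2.png",im);np.savez("pics/w2.npz",K=i["K"],T=i["world_from_camera"])
it=imaging.camera_info("top");t=imaging.camera("top")
o=warp(t,it,(.6,.0),.15,.03);cv2.imwrite("pics/w2v.png",np.hstack([cv2.resize(im,(400,300)),cv2.resize(o,(300,300))]))
E
```

```text
{'time_s': 5.275, 'ee_pos': [0.5956, 0.0388, 0.1505], 'eef_rot': [-1.5706, 0.0004, 0.0009], 'force': [0.1836, 0.6121, -1.5555], 'grip_width': 0.0519}
```

View pics/w2v.png

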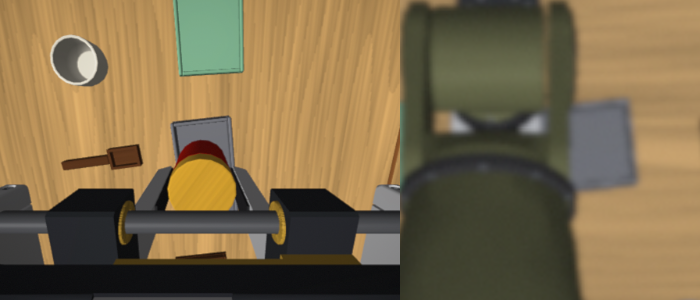

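The wrist view shows the held red tin, the caddy's far corners at about (220,156) and (296,150) full-size, the dish's near edge, the white cup and the scoop.

```bash
python3 - <<'E'
from h import *
im=cv2.imread("pics/w2.png");f=np.load("pics/w2.npz");i={"K":f["K"],"world_from_camera":f["T"]}
c=w(i,[[220,156],[296,150]],.03);print("caddy far",np.round(c,4));d=c[1]-c[0];d/=np.linalg.norm(d);print("centre",c.mean(0)+.0825*np.array([d[1],-d[0],0]),np.degrees(np.arctan2(d[1],d[0])))
c=w(i,[[230,96],[310,92]],.014);print("dish near",np.round(c,4));d=c[1]-c[0];d/=np.linalg.norm(d);print("centre",c.mean(0)-.085*np.array([d[1],-d[0],0]),np.degrees(np.arctan2(d[1],d[0])))
m=im[40:120,55:150];s,c,_=blob(im,(0,0,90),(180,70,255),(55,30,150,120));print(s,c)
cn=cv2.findContours(_,0,1)[0];e=cv2.minAreaRect(np.vstack(cn));print("white",e,w(i,e[0],.03))
s,c,mk=blob(im,(0,60,0),(20,255,110),(70,175,190,225));P=w(i,cv2.findContours(mk,0,1)[0][0][:,0],.014)[:,:2]*1000
print("scoop",s,cv2.minAreaRect(P.astype(np.float32)))
E
```

```text
caddy far [[0.5546 0.0751 0.03  ]
 [0.6363 0.0815 0.03  ]]
centre [ 0.60195414 -0.00393694  0.03      ] 4.518768326997144
dish near [[0.5653 0.138  0.014 ]
 [0.6515 0.1421 0.014 ]]
centre [0.60433605 0.22497643 0.014     ] 2.728099567975053
[64, 44, 62, 66, 2099] [100.49356837  79.49261553]
white ((94.50000762939453, 76.5), (64.8459701538086, 60.37383270263672), 26.56505012512207) [[0.43075535 0.15486027 0.03      ]]
scoop [79, 185, 104, 33, 1879] ((442.9226989746094, 15.720611572265625), (122.52439880371094, 33.5940055847168), 7.977451324462891)
```

apply_moves --deltas '[{"dp": [0.002,0.015,-0.002],"roll": 0,"grip": 1},{"dp": [0,0.025,0],"roll": 0,"grip": 1},{"dp": [0,0.025,0],"roll": 0,"grip": 1},{"dp": [0,0.015,0],"roll": 0,"grip": 1},{"dp": [0,0.008,0],"roll": 0,"grip": 1},{"dp": [0,0.004,0],"roll": 0,"grip": 1},{"dp": [0,0.002,0],"roll": 0,"grip": 1},{"dp": [0,0.001,0],"roll": 0,"grip": 1},{"dp": [0,0,0],"roll": 0,"grip": 1}]'

```text
time_s: 6.5
ee_pos: [0.5983, 0.0358, 0.0558]
eef_rot: [-1.571, -0.001, -0.0]
force: [-0.9, -0.0, -1.5]
grip_width: 0.0515
```

apply_moves --deltas '[{"dp": [0,0.0005,0],"roll": 0,"grip": 1},{"dp": [0,0,0],"roll": 0,"grip": -0.4},{"dp": [0,0,0],"roll": 0,"grip": -0.8},{"dp": [0,0,0],"roll": 0,"grip": -0.8},{"dp": [0,-0.01,0],"roll": 0,"grip": -1},{"dp": [0,-0.03,0],"roll": 0,"grip": -1},{"dp": [0,-0.035,0],"roll": 0,"grip": -1},{"dp": [-0.02,-0.02,0.015],"roll": 0,"grip": -1},{"dp": [-0.04,0,0.03],"roll": 0,"grip": -1},{"dp": [-0.04,0,0.03],"roll": 0,"grip": -1}]'

```text
time_s: 7.75
ee_pos: [0.4971, 0.1114, 0.1508]
eef_rot: [-1.571, -0.001, -0.001]
force: [0.2, -0.0, -0.4]
grip_width: 0.0939
```

apply_moves --deltas '[{"dp": [-0.04,0,0.028],"roll": 0,"grip": -1},{"dp": [-0.022,0,0.015],"roll": 0,"grip": -1},{"dp": [0,0,0],"roll": 0,"grip": -1},{"dp": [0,0,0],"roll": 0,"grip": -1}]'

```text
time_s: 8.25
ee_pos: [0.4369, 0.1535, 0.1504]
eef_rot: [-1.571, -0.001, -0.0]
force: [-0.2, -0.9, 0.2]
grip_width: 0.0941
```

```bash
cat > look.py <<'E'
import sys
from station import ctrl, imaging
from h import *
n=sys.argv[1];o=ctrl.get_obs();print({k:np.round(o[k],4).tolist() for k in("time_s","ee_pos","eef_rot","force","grip_width","qpos")})
i=imaging.camera_info("wrist");im=imaging.camera("wrist");cv2.imwrite(f"pics/{n}.png",im);np.savez(f"pics/{n}.npz",K=i["K"],T=i["world_from_camera"])
def load(n):
    f=np.load(f"pics/{n}.npz");return cv2.imread(f"pics/{n}.png"),{"K":f["K"],"world_from_camera":f["T"]}
E
python3 look.py w3
```

```text
{'time_s': 8.25, 'ee_pos': [0.4369, 0.1535, 0.1504], 'eef_rot': [-1.5707, -0.001, -0.0002], 'force': [-0.2164, -0.8989, 0.2369], 'grip_width': 0.0941, 'qpos': [0.2588, 0.1767, 1.8369, -0.0001, 1.127, 0.259]}
```

View pics/w3.png

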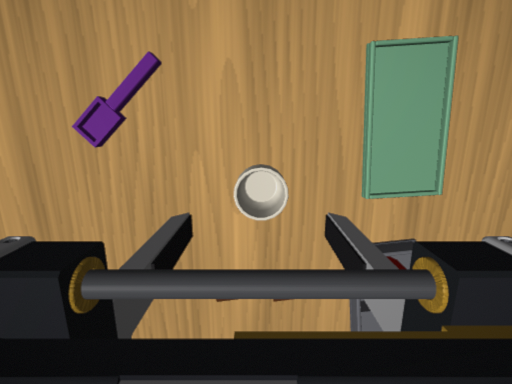

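The white cup's rim is centred at (261,193). The dish corners are (371,43), (455,38), (363,197), (441,193), and the red tin stands in the caddy at the lower right.

```bash
python3 - <<'E'
from h import *
f=np.load("pics/w3.npz");i={"K":f["K"],"world_from_camera":f["T"]}
print(w(i,[[261,193],[234,193],[288,193]],.046).round(4));c=w(i,[[371,43],[455,38],[363,197],[441,193]],.014);print(c.round(4),c.mean(0))
E
```

```text
[[0.4402 0.1528 0.046 ]
 [0.4119 0.1528 0.046 ]
 [0.4686 0.1527 0.046 ]]
[[0.5541 0.3046 0.014 ]
 [0.6402 0.3093 0.014 ]
 [0.5608 0.14   0.014 ]
 [0.6519 0.1448 0.014 ]] [0.60173698 0.22467166 0.014     ]
```

apply_moves --deltas '[{"dp": [0.003,0.02,-0.001],"roll": 0,"grip": -1},{"dp": [0,0.03,0],"roll": 0,"grip": -1},{"dp": [0,0.03,0],"roll": 0,"grip": -1},{"dp": [0,0.025,0],"roll": 0,"grip": -1},{"dp": [0,0.014,0],"roll": 0,"grip": -1},{"dp": [0,0,0],"roll": 0,"grip": 0},{"dp": [0,0,0],"roll": 0,"grip": 1},{"dp": [0,0,0],"roll": 0,"grip": 1},{"dp": [0,0,0],"roll": 0,"grip": 1},{"dp": [0,0,0],"roll": 0,"grip": 1}]' --newtons 12

```text
time_s: 9.55
ee_pos: [0.4394, 0.1529, 0.0315]
eef_rot: [-1.571, -0.001, 0.0]
force: [-0.8, -0.5, 5.7]
grip_width: 0.0586
```

apply_moves --deltas '[{"dp": [0,0,0],"roll": 0,"grip": 1},{"dp": [0,0,0],"roll": 0,"grip": 1}]'

```text
time_s: 9.8
ee_pos: [0.4395, 0.1529, 0.0315]
eef_rot: [-1.571, -0.001, 0.0]
force: [-0.6, -1.1, 6.6]
grip_width: 0.0584
```

apply_moves --deltas '[{"dp": [0,-0.005,0],"roll": 0,"grip": 1},{"dp": [0,-0.02,0],"roll": 0,"grip": 1},{"dp": [0,-0.03,0],"roll": 0,"grip": 1},{"dp": [0,-0.03,-0.01],"roll": 0,"grip": 1},{"dp": [0.005,-0.02,-0.025],"roll": 0,"grip": 1},{"dp": [0.02,-0.014,-0.04],"roll": 0,"grip": 1},{"dp": [0.02,0,-0.045],"roll": 0,"grip": 1},{"dp": [0.02,0,-0.045],"roll": 0,"grip": 1},{"dp": [0.02,0,-0.045],"roll": 0,"grip": 1},{"dp": [0.02,0,-0.045],"roll": 0,"grip": 1}]'

```text
time_s: 11.05
ee_pos: [0.5444, -0.1038, 0.1501]
eef_rot: [-1.571, 0.0, -0.0]
force: [-0.1, -0.2, -1.2]
grip_width: 0.0587
```

apply_moves --deltas '[{"dp": [0.02,0,-0.04],"roll": 0,"grip": 1},{"dp": [0.018,0,-0.034],"roll": 0,"grip": 1},{"dp": [0.015,0,-0.02],"roll": 0,"grip": 1},{"dp": [0,0,0],"roll": 0,"grip": 1},{"dp": [0,0,0],"roll": 0,"grip": 1}]'

```text
time_s: 11.68
ee_pos: [0.5967, -0.1956, 0.1498]
eef_rot: [-1.57, 0.001, 0.0]
force: [-0.2, 0.0, -0.5]
grip_width: 0.0587
```

```bash
python3 look.py w4
```

```text
{'time_s': 11.675, 'ee_pos': [0.5967, -0.1956, 0.1498], 'eef_rot': [-1.5705, 0.0007, 0.0003], 'force': [-0.1727, 0.0104, -0.5135], 'grip_width': 0.0587, 'qpos': [-0.3751, 0.5298, 1.3566, 0.0001, 1.2558, -0.3754]}
```

View pics/w4.png

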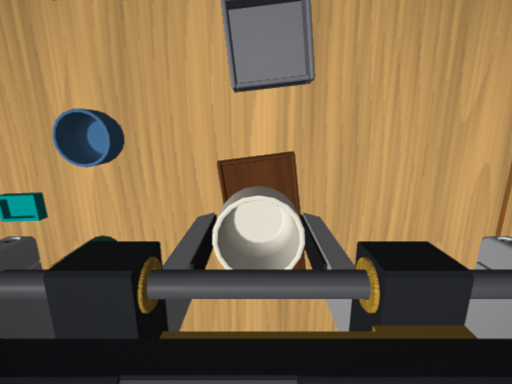

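The white cup is held upright over the tray. The tray's far corners are at (219,162) and (294,152), and the blue cup's rim is at about (82,137).

```bash
python3 - <<'E'
from h import *
f=np.load("pics/w4.npz");i={"K":f["K"],"world_from_camera":f["T"]}
c=w(i,[[219,162],[294,152]],.014);d=c[1]-c[0];print(np.linalg.norm(d));d/=np.linalg.norm(d);th=np.arctan2(d[1],d[0]);b=np.array([d[1],-d[0],0]);print(c.round(4),np.degrees(th),"centre",c.mean(0)+.085*b,"bays",c.mean(0)+.044*b,c.mean(0)+.126*b)
print("blue",w(i,[82,137],.046))
c=w(i,[[233,90],[314,80]],.03);print(c.mean(0)-.0825*b,c)
E
```

```text
0.08587186693963914
[[ 0.5522 -0.1676  0.014 ]
 [ 0.6373 -0.1563  0.014 ]] 7.5755418512450685 centre [ 0.60595781 -0.24620473  0.014     ] bays [ 0.60055265 -0.20556258  0.014     ] [ 0.61136297 -0.28684688  0.014     ]
blue [[ 0.42088667 -0.13857465  0.046     ]]
[ 0.60133411 -0.00579196  0.03      ] [[ 0.57129876 -0.09230816  0.03      ]
 [ 0.65312194 -0.08283562  0.03      ]]
```

apply_moves --deltas '[{"dp": [0.003,0.015,-0.008],"roll": 0,"grip": 1},{"dp": [0,0.03,0],"roll": 0,"grip": 1},{"dp": [0,0.03,0],"roll": 0,"grip": 1},{"dp": [0,0.02,0],"roll": 0,"grip": 1},{"dp": [0,0.01,0],"roll": 0,"grip": 1},{"dp": [0,0.005,0],"roll": 0,"grip": 1},{"dp": [0,0.002,0],"roll": 0,"grip": 1},{"dp": [0,0.001,0],"roll": 0,"grip": 1},{"dp": [0,0,0],"roll": 0,"grip": 1}]'

```text
time_s: 12.85
ee_pos: [0.6003, -0.2043, 0.0374]
eef_rot: [-1.571, -0.001, 0.0]
force: [0.2, 0.5, -0.8]
grip_width: 0.0584
```

apply_moves --deltas '[{"dp": [0,0.0005,0],"roll": 0,"grip": 1},{"dp": [0,0.0004,0],"roll": 0,"grip": 1},{"dp": [0,0,0],"roll": 0,"grip": -0.4},{"dp": [0,0,0],"roll": 0,"grip": -0.8},{"dp": [0,0,0],"roll": 0,"grip": -0.9},{"dp": [0,-0.01,0],"roll": 0,"grip": -1},{"dp": [0,-0.03,0],"roll": 0,"grip": -1},{"dp": [0,-0.03,0],"roll": 0,"grip": -1},{"dp": [-0.02,-0.02,0.007],"roll": 0,"grip": -1},{"dp": [-0.04,0,0.015],"roll": 0,"grip": -1}]'

```text
time_s: 14.1
ee_pos: [0.5406, -0.1825, 0.1282]
eef_rot: [-1.572, -0.004, -0.0]
force: [0.6, 0.1, -0.3]
grip_width: 0.0942
```

apply_moves --deltas '[{"dp": [-0.04,0,0.015],"roll": 0,"grip": -1},{"dp": [-0.04,0,0.015],"roll": 0,"grip": -1},{"dp": [-0.03,0,0.01],"roll": 0,"grip": -1},{"dp": [-0.01,0,0.004],"roll": 0,"grip": -1},{"dp": [0,0,0],"roll": 0,"grip": -1},{"dp": [0,0,0],"roll": 0,"grip": -1}]'

```text
time_s: 14.85
ee_pos: [0.421, -0.1386, 0.1262]
eef_rot: [-1.571, -0.001, 0.0]
force: [0.4, -0.5, 0.0]
grip_width: 0.094
```

```bash
python3 look.py w5; python3 - <<'E'
from h import *
from look import load
E
python3 - <<'E'
from h import *
f=np.load("pics/w5.npz");i={"K":f["K"],"world_from_camera":f["T"]};im=cv2.imread("pics/w5.png")
s,c,m=blob(im,(95,90,20),(125,255,255),(180,120,340,260));print(s,c,w(i,c,.046),w(i,[[s[0],c[1]],[s[0]+s[2],c[1]]],.046))
E
```

```text
{'time_s': 14.85, 'ee_pos': [0.421, -0.1386, 0.1262], 'eef_rot': [-1.5711, -0.0005, 0.0], 'force': [0.4106, -0.4764, 0.0004], 'grip_width': 0.094, 'qpos': [-0.4006, 0.1672, 1.9121, -0.0, 1.0617, -0.4006]}
[228, 168, 58, 60, 2703] [256.49389567 197.3281539 ] [[ 0.41969949 -0.13768935  0.046     ]] [[ 0.39230234 -0.1376795   0.046     ]
 [ 0.44806879 -0.13769955  0.046     ]]Traceback (most recent call last):
  File "<stdin>", line 2, in <module>
  File "look.py", line 4, in <module>
    n=sys.argv[1];o=ctrl.get_obs();print({k:np.round(o[k],4).tolist() for k in("time_s","ee_pos","eef_rot","force","grip_width","qpos")})
      ~~~~~~~~^^^
IndexError: list index out of range
```

View pics/w5.png

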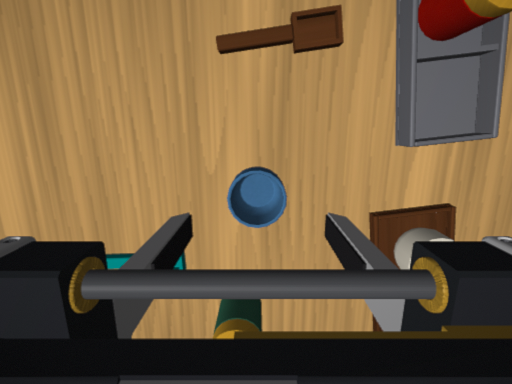

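The blue cup is centred at (256,197), between the fingers. The scoop is at the top, bowl toward +x, and the white cup stands in the tray at the right.

apply_moves --deltas '[{"dp": [-0.001,0.02,0.001],"roll": 0,"grip": -1},{"dp": [0,0.03,0],"roll": 0,"grip": -1},{"dp": [0,0.025,0],"roll": 0,"grip": -1},{"dp": [0,0.015,0],"roll": 0,"grip": -1},{"dp": [0,0.005,0],"roll": 0,"grip": -1},{"dp": [0,0,0],"roll": 0,"grip": 0},{"dp": [0,0,0],"roll": 0,"grip": 1},{"dp": [0,0,0],"roll": 0,"grip": 1},{"dp": [0,0,0],"roll": 0,"grip": 1},{"dp": [0,0,0],"roll": 0,"grip": 1}]'

```text
time_s: 16.15
ee_pos: [0.4193, -0.1373, 0.0314]
eef_rot: [-1.571, -0.001, 0.0]
force: [-1.0, 0.6, 4.7]
grip_width: 0.0585
```

apply_moves --deltas '[{"dp": [0,0,0],"roll": 0,"grip": 1},{"dp": [0,0,0],"roll": 0,"grip": 1}]'

```text
time_s: 16.4
ee_pos: [0.4193, -0.1373, 0.0314]
eef_rot: [-1.571, -0.0, 0.0]
force: [-0.3, 0.2, 5.9]
grip_width: 0.0588
```

apply_moves --deltas '[{"dp": [0,-0.005,0],"roll": 0,"grip": 1},{"dp": [0,-0.02,0],"roll": 0,"grip": 1},{"dp": [0,-0.03,0],"roll": 0,"grip": 1},{"dp": [0.005,-0.03,-0.004],"roll": 0,"grip": 1},{"dp": [0.015,-0.02,-0.012],"roll": 0,"grip": 1},{"dp": [0.03,-0.005,-0.024],"roll": 0,"grip": 1},{"dp": [0.035,0,-0.027],"roll": 0,"grip": 1},{"dp": [0.035,0,-0.027],"roll": 0,"grip": 1},{"dp": [0.035,0,-0.027],"roll": 0,"grip": 1},{"dp": [0.025,0,-0.018],"roll": 0,"grip": 1}]'

```text
time_s: 17.65
ee_pos: [0.6, -0.2772, 0.1406]
eef_rot: [-1.571, 0.001, -0.0]
force: [-0.7, -0.1, -0.7]
grip_width: 0.0587
```

apply_moves --deltas '[{"dp": [0.011,0,-0.009],"roll": 0,"grip": 1},{"dp": [0,0,0],"roll": 0,"grip": 1},{"dp": [0,0.02,0],"roll": 0,"grip": 1},{"dp": [0,0.025,0],"roll": 0,"grip": 1}]'

```text
time_s: 18.15
ee_pos: [0.6096, -0.2847, 0.0948]
eef_rot: [-1.571, 0.0, 0.0]
force: [-0.4, 0.4, -0.8]
grip_width: 0.059
```

```bash
python3 look.py w6
```

```text
{'time_s': 18.15, 'ee_pos': [0.6096, -0.2847, 0.0948], 'eef_rot': [-1.5707, 0.0001, 0.0002], 'force': [-0.4463, 0.4059, -0.7798], 'grip_width': 0.059, 'qpos': [-0.4914, 0.6821, 1.2489, 0.0, 1.2107, -0.4916]}
```

View pics/w6.png

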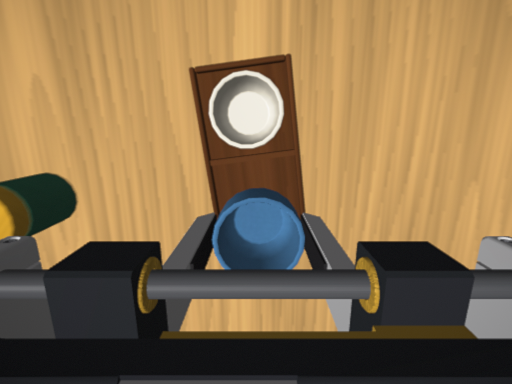

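The white cup stands in the far bay. The divider is centred at about (253,156), and the blue cup is held over the near bay.

```bash
python3 - <<'E'
from h import *
f=np.load("pics/w6.npz");i={"K":f["K"],"world_from_camera":f["T"]}
c=w(i,[[191,69],[290,56],[209,162],[296,150]],.014);print(c.round(4));p=c[2:].mean(0);print(p,p+.0412*np.array([.13,-.99,0]))
E
```

```text
[[ 0.5518 -0.1693  0.014 ]
 [ 0.6371 -0.1591  0.014 ]
 [ 0.5639 -0.2498  0.014 ]
 [ 0.6448 -0.2387  0.014 ]]
[ 0.60435756 -0.24427805  0.014     ] [ 0.60971356 -0.28506605  0.014     ]
```

On target. Lower to z ≈ 0.037.

apply_moves --deltas '[{"dp": [0,0.02,0],"roll": 0,"grip": 1},{"dp": [0,0.02,0],"roll": 0,"grip": 1},{"dp": [0,0.01,0],"roll": 0,"grip": 1},{"dp": [0,0.005,0],"roll": 0,"grip": 1},{"dp": [0,0.002,0],"roll": 0,"grip": 1},{"dp": [0,0.0005,0],"roll": 0,"grip": 1},{"dp": [0,0,0],"roll": 0,"grip": 1},{"dp": [0,0,0],"roll": 0,"grip": 1}]'

```text
time_s: 19.2
ee_pos: [0.6102, -0.2853, 0.0389]
eef_rot: [-1.571, -0.0, -0.0]
force: [0.7, 0.2, -0.3]
grip_width: 0.0587
```

apply_moves --deltas '[{"dp": [0,0.001,0],"roll": 0,"grip": 1},{"dp": [0,0.001,0],"roll": 0,"grip": 1},{"dp": [0,0.0005,0],"roll": 0,"grip": 1},{"dp": [0,0,0],"roll": 0,"grip": 1},{"dp": [0,0,0],"roll": 0,"grip": -0.4},{"dp": [0,0,0],"roll": 0,"grip": -0.8},{"dp": [0,0,0],"roll": 0,"grip": -0.9},{"dp": [0,-0.015,0],"roll": 0,"grip": -1},{"dp": [0,-0.03,0],"roll": 0,"grip": -1},{"dp": [0,-0.04,0],"roll": 0,"grip": -1}]'

```text
time_s: 20.45
ee_pos: [0.6099, -0.2851, 0.1224]
eef_rot: [-1.57, 0.001, -0.0]
force: [-0.3, 0.4, 0.6]
grip_width: 0.0942
```

apply_moves --deltas '[{"dp": [-0.02,-0.03,0],"roll": 0,"grip": -1},{"dp": [-0.04,0,0],"roll": 0,"grip": -1},{"dp": [-0.04,0,0],"roll": 0,"grip": -1},{"dp": [-0.04,0,0],"roll": 0,"grip": -1},{"dp": [-0.04,0,0],"roll": 0,"grip": -1},{"dp": [-0.03,0,0],"roll": 0,"grip": -1},{"dp": [0,0,0],"roll": 0,"grip": -1},{"dp": [0,0,0],"roll": 0,"grip": -1}]'

```text
time_s: 21.45
ee_pos: [0.4008, -0.2855, 0.1519]
eef_rot: [-1.572, -0.001, -0.0]
force: [1.4, -0.6, -0.3]
grip_width: 0.094
```

```bash
python3 look.py w7;python3 - <<'E'
from h import *
f=np.load("pics/w7.npz");i={"K":f["K"],"world_from_camera":f["T"]};im=cv2.imread("pics/w7.png")
s,c,m=blob(im,(18,140,100),(30,255,255),(180,120,330,262));print(s,c,w(i,c,.075),w(i,[[s[0],c[1]],[s[0]+s[2],c[1]]],.075))
E
```

```text
{'time_s': 21.45, 'ee_pos': [0.4008, -0.2855, 0.1519], 'eef_rot': [-1.5717, -0.0012, -0.0001], 'force': [1.3997, -0.6469, -0.2728], 'grip_width': 0.094, 'qpos': [-0.6933, 0.2372, 1.7592, 0.0001, 1.1437, -0.6933]}
[229, 175, 55, 52, 2285] [255.90021882 200.27352298] [[ 0.39906275 -0.28665435  0.075     ]] [[ 0.37348194 -0.28663912  0.075     ]
 [ 0.42578717 -0.28667027  0.075     ]]
```

View pics/w7.png

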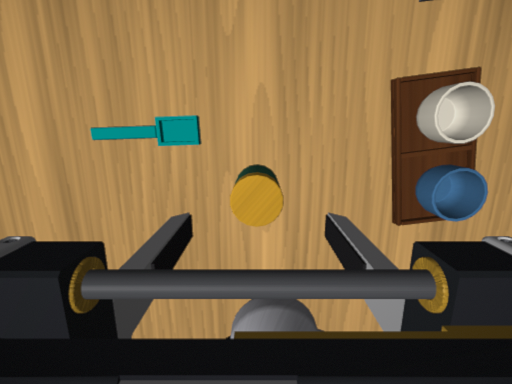

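Both cups stand in their bays. The green tin's lid is at (256,200), between the fingers, and the teapot is clear below.

apply_moves --deltas '[{"dp": [-0.0015,0.02,-0.001],"roll": 0,"grip": -1},{"dp": [0,0.03,0],"roll": 0,"grip": -1},{"dp": [0,0.03,0],"roll": 0,"grip": -1},{"dp": [0,0.015,0],"roll": 0,"grip": -1},{"dp": [0,0.006,0],"roll": 0,"grip": -1},{"dp": [0,0,0],"roll": 0,"grip": 0},{"dp": [0,0,0],"roll": 0,"grip": 1},{"dp": [0,0,0],"roll": 0,"grip": 1},{"dp": [0,0,0],"roll": 0,"grip": 1},{"dp": [0,0,0],"roll": 0,"grip": 1}]' --newtons 15

```text
time_s: 22.75
ee_pos: [0.3987, -0.2863, 0.0503]
eef_rot: [-1.571, -0.0, -0.0]
force: [0.0, 0.8, 2.2]
grip_width: 0.052
```

apply_moves --deltas '[{"dp": [0,0,0],"roll": 0,"grip": 1},{"dp": [0,0,0],"roll": 0,"grip": 1},{"dp": [0,0,0],"roll": 0,"grip": 1}]'

```text
time_s: 23.12
ee_pos: [0.3987, -0.2863, 0.0502]
eef_rot: [-1.571, -0.0, -0.0]
force: [-0.2, 0.5, 4.9]
grip_width: 0.0519
```

apply_moves --deltas '[{"dp": [0,-0.005,0],"roll": 0,"grip": 1},{"dp": [0,-0.02,0],"roll": 0,"grip": 1},{"dp": [0,-0.03,0],"roll": 0,"grip": 1},{"dp": [0.006,-0.03,0.007],"roll": 0,"grip": 1},{"dp": [0.02,-0.015,0.025],"roll": 0,"grip": 1},{"dp": [0.03,0,0.035],"roll": 0,"grip": 1},{"dp": [0.03,0,0.035],"roll": 0,"grip": 1},{"dp": [0.03,0,0.035],"roll": 0,"grip": 1},{"dp": [0.03,0,0.035],"roll": 0,"grip": 1},{"dp": [0.03,0,0.035],"roll": 0,"grip": 1}]'

```text
time_s: 24.38
ee_pos: [0.5752, -0.0779, 0.1499]
eef_rot: [-1.571, 0.001, -0.0]
force: [0.1, 0.0, -1.8]
grip_width: 0.0519
```

apply_moves --deltas '[{"dp": [0.02,0,0.023],"roll": 0,"grip": 1},{"dp": [0.01,0,0.012],"roll": 0,"grip": 1},{"dp": [0,0,0],"roll": 0,"grip": 1},{"dp": [0,0,0],"roll": 0,"grip": 1}]'

```text
time_s: 24.88
ee_pos: [0.6041, -0.0451, 0.15]
eef_rot: [-1.571, 0.0, -0.001]
force: [-0.2, -1.1, -1.5]
grip_width: 0.052
```

```bash
python3 look.py w8
```

```text
{'time_s': 24.875, 'ee_pos': [0.6041, -0.0451, 0.15], 'eef_rot': [-1.5709, 0.0004, -0.0008], 'force': [-0.205, -1.1096, -1.4908], 'grip_width': 0.052, 'qpos': [-0.1349, 0.4813, 1.4289, -0.0002, 1.2318, -0.1341]}
```

View pics/w8.png

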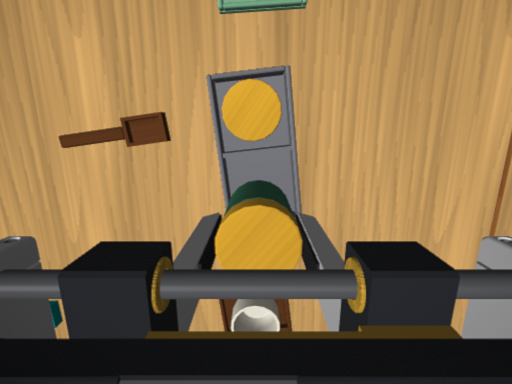

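The red tin stands in the far bay, and the divider runs between (219,154) and (292,146). The scoop's handle end is at (61,141) and its bowl end at (167,125).

```bash
python3 - <<'E'
from h import *
f=np.load("pics/w8.npz");i={"K":f["K"],"world_from_camera":f["T"]};im=cv2.imread("pics/w8.png")
c=w(i,[[208,77],[289,67],[219,154],[292,146]],.03);print(c.round(4));p=c[2:].mean(0);print("bay-",p+.04*np.array([.096,-.995,0]))
s,c,mk=blob(im,(0,60,0),(20,255,110),(40,95,190,165));P=w(i,cv2.findContours(mk,0,1)[0][0][:,0],.014)[:,:2]*1000
print(s,cv2.minAreaRect(P.astype(np.float32)));print("ends",w(i,[[61,141],[167,125]],.014),w(i,[[124,125],[124,139]],.014))
E
```

```text
[[ 0.5539  0.0705  0.03  ]
 [ 0.6351  0.0797  0.03  ]
 [ 0.5622 -0.0066  0.03  ]
 [ 0.6403  0.0018  0.03  ]]
bay- [ 0.60513551 -0.04218292  0.03      ]
[59, 112, 112, 36, 2073] ((442.91583251953125, 14.60623836517334), (122.72093200683594, 30.812149047851562), 7.839086055755615)
ends [[0.38329452 0.00656683 0.014     ]
 [0.50354939 0.02382425 0.014     ]] [[0.45600296 0.02388152 0.014     ]
 [0.45420459 0.00868679 0.014     ]]
```

apply_moves --deltas '[{"dp": [0.001,0.015,0.002],"roll": 0,"grip": 1},{"dp": [0,0.025,0],"roll": 0,"grip": 1},{"dp": [0,0.025,0],"roll": 0,"grip": 1},{"dp": [0,0.015,0],"roll": 0,"grip": 1},{"dp": [0,0.008,0],"roll": 0,"grip": 1},{"dp": [0,0.004,0],"roll": 0,"grip": 1},{"dp": [0,0.0015,0],"roll": 0,"grip": 1},{"dp": [0,0,0],"roll": 0,"grip": 1},{"dp": [0,0,0],"roll": 0,"grip": 1}]'

```text
time_s: 26.05
ee_pos: [0.6058, -0.0422, 0.057]
eef_rot: [-1.571, -0.001, 0.0]
force: [0.0, -0.2, -1.1]
grip_width: 0.0514
```

apply_moves --deltas '[{"dp": [0,0.001,0],"roll": 0,"grip": 1},{"dp": [0,0.0006,0],"roll": 0,"grip": 1},{"dp": [0,0,0],"roll": 0,"grip": 1},{"dp": [0,0,0],"roll": 0,"grip": -0.4},{"dp": [0,0,0],"roll": 0,"grip": -0.8},{"dp": [0,0,0],"roll": 0,"grip": -0.9},{"dp": [0,-0.01,0],"roll": 0,"grip": -1},{"dp": [0,-0.03,0],"roll": 0,"grip": -1},{"dp": [0,-0.04,0],"roll": 0,"grip": -1},{"dp": [-0.02,-0.02,0.006],"roll": 0,"grip": -1}]'

```text
time_s: 27.3
ee_pos: [0.5865, -0.0365, 0.1577]
eef_rot: [-1.571, -0.003, -0.0]
force: [-0.2, 0.4, -0.1]
grip_width: 0.0942
```

apply_moves --deltas '[{"dp": [-0.04,0,0.014],"roll": 0,"grip": -1},{"dp": [-0.04,0,0.014],"roll": 0,"grip": -1},{"dp": [-0.04,0,0.014],"roll": 0,"grip": -1},{"dp": [-0.029,0,0.008],"roll": 0,"grip": -1},{"dp": [0,0.005,0],"roll": -0.151,"grip": -1},{"dp": [0,0.005,0],"roll": -0.16,"grip": -1},{"dp": [0,0.005,0],"roll": -0.16,"grip": -1},{"dp": [0,0.005,0],"roll": -0.16,"grip": -1},{"dp": [0,0,0],"roll": -0.16,"grip": -1},{"dp": [0,0,0],"roll": -0.16,"grip": -1}]'

```text
time_s: 28.55
ee_pos: [0.4368, 0.0138, 0.1356]
eef_rot: [-1.572, -0.0, 0.956]
force: [0.2, -0.5, 0.4]
grip_width: 0.094
```

apply_moves --deltas '[{"dp": [0,0,0],"roll": -0.16,"grip": -1},{"dp": [0,0,0],"roll": -0.16,"grip": -1},{"dp": [0,0,0],"roll": -0.16,"grip": -0.5},{"dp": [0,0,0],"roll": -0.16,"grip": -0.3},{"dp": [0,0,0],"roll": -0.12,"grip": -0.3},{"dp": [0,0,0],"roll": 0,"grip": -0.3},{"dp": [0,0,0],"roll": 0,"grip": -0.3}]'

```text
time_s: 29.42
ee_pos: [0.4367, 0.0138, 0.1353]
eef_rot: [-1.571, 0.0, 1.708]
force: [0.5, -0.3, 0.2]
grip_width: 0.061
```

```bash
python3 look.py w9
```

```text
{'time_s': 29.425, 'ee_pos': [0.4367, 0.0138, 0.1353], 'eef_rot': [-1.5713, 0.0001, 1.7083], 'force': [0.4626, -0.3127, 0.2299], 'grip_width': 0.061, 'qpos': [-0.0523, 0.1405, 1.9192, 0.0, 1.0813, -1.7606]}
```

View pics/w9.png

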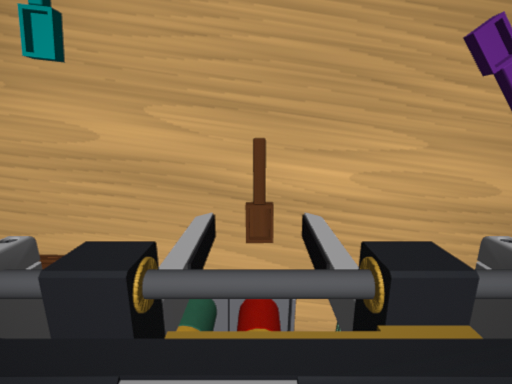

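The scoop lies straight along the tool, from the handle end at (259,138) to the bowl end at (259,243), centred between the jaws.

```bash
python3 - <<'E'
from h import *
f=np.load("pics/w9.npz");i={"K":f["K"],"world_from_camera":f["T"]}
c=w(i,[[259.5,138],[259,243],[259,203]],.014);print(c,np.linalg.norm(c[1]-c[0]));d=c[1]-c[0];print(np.degrees(np.arctan2(d[1],d[0])))
m=c[:2].mean(0);p=m-.006*d/np.linalg.norm(d);print("grasp",p)
y=1.7083;e=p[:2]-[.4367,.0138];print("tool dx,dz",e@[np.cos(y),np.sin(y)],e@[-np.sin(y),np.cos(y)])
E
```

```text
[[0.3810721  0.00637079 0.014     ]
 [0.50034255 0.02237239 0.014     ]
 [0.45225553 0.01570461 0.014     ]] 0.12033906777493515
7.641306482673279
grasp [0.4347606  0.01357377 0.014     ]
tool dx,dz 4.173834496336031e-05 0.001952100653740587
```

apply_moves --deltas '[{"dp": [0,0.02,0.002],"roll": 0,"grip": -0.3},{"dp": [0,0.03,0],"roll": 0,"grip": -0.3},{"dp": [0,0.03,0],"roll": 0,"grip": -0.3},{"dp": [0,0.025,0],"roll": 0,"grip": -0.3},{"dp": [0,0.012,0],"roll": 0,"grip": -0.3},{"dp": [0,0.0045,0],"roll": 0,"grip": -0.3},{"dp": [0,0,0],"roll": 0,"grip": 0.2},{"dp": [0,0,0],"roll": 0,"grip": 0.6},{"dp": [0,0,0],"roll": 0,"grip": 1},{"dp": [0,0,0],"roll": 0,"grip": 1}]' --newtons 12

```text
time_s: 30.72
ee_pos: [0.4348, 0.0135, 0.0137]
eef_rot: [-1.571, 0.0, 1.711]
force: [-0.5, 0.6, -1.0]
grip_width: 0.0246
```

apply_moves --deltas '[{"dp": [0,0,0],"roll": 0,"grip": 1},{"dp": [0,0,0],"roll": 0,"grip": 1},{"dp": [0,0,0],"roll": 0,"grip": 1}]'

```text
time_s: 31.1
ee_pos: [0.4347, 0.0135, 0.0135]
eef_rot: [-1.571, 0.0, 1.711]
force: [-1.2, 1.2, 3.2]
grip_width: 0.0137
```

apply_moves --deltas '[{"dp": [0,-0.005,0],"roll": 0,"grip": 1},{"dp": [0,-0.02,0],"roll": 0,"grip": 1},{"dp": [0,-0.03,0],"roll": 0.05,"grip": 1},{"dp": [0,-0.03,0],"roll": 0.1,"grip": 1},{"dp": [0,-0.015,0],"roll": 0.15,"grip": 1},{"dp": [0,0,0],"roll": 0.16,"grip": 1},{"dp": [0,0,0],"roll": 0.16,"grip": 1},{"dp": [0,0,0],"roll": 0.16,"grip": 1},{"dp": [0,0,0],"roll": 0.16,"grip": 1},{"dp": [0,0,0],"roll": 0.16,"grip": 1}]'

```text
time_s: 32.35
ee_pos: [0.4346, 0.0135, 0.1137]
eef_rot: [-1.571, -0.0, 0.606]
force: [-0.2, -0.2, -0.4]
grip_width: 0.0143
```

apply_moves --deltas '[{"dp": [0,0,0],"roll": 0.16,"grip": 1},{"dp": [0,0,0],"roll": 0.16,"grip": 1},{"dp": [0,0,0],"roll": 0.15,"grip": 1},{"dp": [0,0,0],"roll": 0.095,"grip": 1},{"dp": [0.015,0,0.018],"roll": 0,"grip": 1},{"dp": [0.03,0,0.035],"roll": 0,"grip": 1},{"dp": [0.03,0,0.035],"roll": 0,"grip": 1},{"dp": [0.03,0,0.035],"roll": 0,"grip": 1},{"dp": [0.03,0,0.035],"roll": 0,"grip": 1},{"dp": [0.025,0,0.03],"roll": 0,"grip": 1}]'

```text
time_s: 33.6
ee_pos: [0.5865, 0.2101, 0.1135]
eef_rot: [-1.571, 0.0, 0.046]
force: [-0.1, -1.1, -0.2]
grip_width: 0.0138
```

apply_moves --deltas '[{"dp": [0.017,0,0.022],"roll": 0,"grip": 1},{"dp": [0,0,0],"roll": 0,"grip": 1},{"dp": [0,0,0],"roll": 0,"grip": 1}]'

```text
time_s: 33.98
ee_pos: [0.6014, 0.2309, 0.1133]
eef_rot: [-1.571, 0.001, 0.046]
force: [-0.5, -0.1, -0.2]
grip_width: 0.014
```

```bash
python3 look.py w10
```

```text
{'time_s': 33.975, 'ee_pos': [0.6014, 0.2309, 0.1133], 'eef_rot': [-1.5711, 0.0007, 0.0459], 'force': [-0.4861, -0.121, -0.2289], 'grip_width': 0.014, 'qpos': [0.3097, 0.6013, 1.3348, -0.0001, 1.2062, 0.2639]}
```

View pics/w10.png

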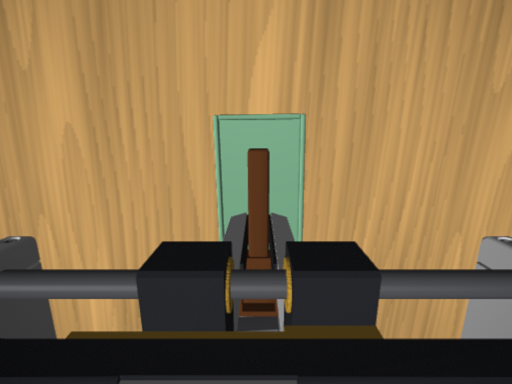

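The scoop is held level over the dish, centred sideways (dish far corners (213,115) and (306,114)) and parallel to it.

apply_moves --deltas '[{"dp": [0,0.015,0],"roll": 0,"grip": 1},{"dp": [0,0.025,0],"roll": 0,"grip": 1},{"dp": [0,0.025,0],"roll": 0,"grip": 1},{"dp": [0,0.015,0],"roll": 0,"grip": 1},{"dp": [0,0.008,0],"roll": 0,"grip": 1},{"dp": [0,0.004,0],"roll": 0,"grip": 1},{"dp": [0,0.001,0],"roll": 0,"grip": 1},{"dp": [0,0,0],"roll": 0,"grip": 1},{"dp": [0,0,0],"roll": 0,"grip": 1}]'

```text
time_s: 35.15
ee_pos: [0.602, 0.2315, 0.0209]
eef_rot: [-1.571, -0.001, 0.046]
force: [0.3, 0.5, -0.2]
grip_width: 0.014
```

apply_moves --deltas '[{"dp": [0,0.001,0],"roll": 0,"grip": 1},{"dp": [0,0.001,0],"roll": 0,"grip": 1},{"dp": [0,0.0004,0],"roll": 0,"grip": 1},{"dp": [0,0,0],"roll": 0,"grip": 1},{"dp": [0,0,0],"roll": 0,"grip": 0.5},{"dp": [0,0,0],"roll": 0,"grip": 0.2},{"dp": [0,0,0],"roll": 0,"grip": 0.2},{"dp": [0,0,0],"roll": 0,"grip": 0.2},{"dp": [0,0,0],"roll": 0,"grip": 0.2}]'

```text
time_s: 36.28
ee_pos: [0.6018, 0.2314, 0.018]
eef_rot: [-1.571, 0.0, 0.046]
force: [-0.0, 1.1, 0.4]
grip_width: 0.0375
```

apply_moves --deltas '[{"dp": [0,-0.005,0],"roll": 0,"grip": 0.2},{"dp": [0,-0.02,0],"roll": 0,"grip": 0.2},{"dp": [0,-0.04,0],"roll": 0,"grip": 0.2},{"dp": [0,-0.04,0],"roll": 0,"grip": 0.2},{"dp": [0,-0.04,0],"roll": 0,"grip": 0},{"dp": [-0.03,-0.03,0.02],"roll": 0,"grip": 0},{"dp": [-0.04,0,0.03],"roll": 0,"grip": 0},{"dp": [-0.04,0,0.03],"roll": 0,"grip": 0},{"dp": [-0.04,0,0.03],"roll": 0,"grip": 0},{"dp": [-0.04,0,0.03],"roll": 0,"grip": 0}]'

```text
time_s: 37.52
ee_pos: [0.4042, 0.3633, 0.1947]
eef_rot: [-1.57, -0.002, 0.046]
force: [1.0, 0.9, 0.5]
grip_width: 0.0468
```

apply_moves --deltas '[{"dp": [-0.04,0,0.03],"roll": 0,"grip": 0},{"dp": [-0.04,0,0.03],"roll": 0,"grip": 0},{"dp": [0,0,0],"roll": 0,"grip": 0},{"dp": [0,0,0],"roll": 0,"grip": 0}]'

```text
time_s: 38.02
ee_pos: [0.3233, 0.4187, 0.1941]
eef_rot: [-1.57, -0.001, 0.046]
force: [1.3, -0.2, 0.0]
grip_width: 0.0473
```

```bash
python3 - <<'E'
from station import ctrl, imaging
from h import *
o=ctrl.get_obs();print({k:np.round(o[k],4).tolist() for k in("time_s","ee_pos","force","grip_width")})
t=imaging.camera("top")[100:250,60:480];s=imaging.camera("side")[90:360,150:500]
cv2.imwrite("pics/f.png",np.vstack([cv2.resize(t,(800,286),interpolation=2),cv2.copyMakeBorder(cv2.resize(s,(407,314),interpolation=2),0,0,0,393,0)]))
E
```

```text
{'time_s': 38.025, 'ee_pos': [0.3233, 0.4187, 0.1941], 'force': [1.3133, -0.2136, 0.0249], 'grip_width': 0.0473}
```

View pics/f.png

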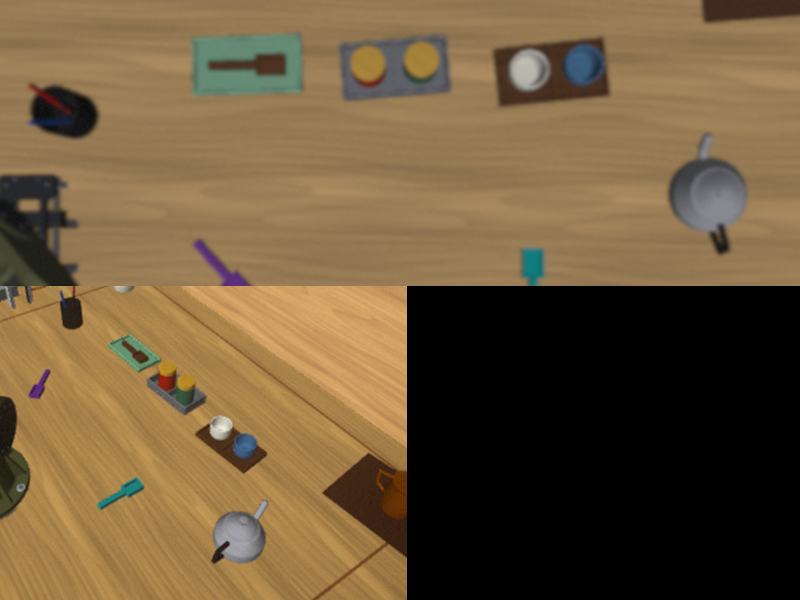

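Everything is in place, and the teapot, pen pot and decoy scoops haven't visibly moved.

```bash
python3 -c "
from station import ctrl
print(ctrl.hand_in())"
```

```text
the job is handed in; nothing more can be done
None
```

The tea table is tidied and the job is handed in, at about 38 s of the 134 s allowed.
- **Cups:** white and blue stand upright in the two bays of the wooden tray.
- **Tins:** red and green stand upright in the two bays of the grey caddy.
- **Scoop:** the wooden one lies lengthwise in the green dish, bowl opening up.

The last top and side views show all five in place, with the gripper open and touching nothing. The teapot, the pen pot and the look-alike scoops show no visible shift, though I only compared these by eye. Each item was lowered in small steps to about floor height before I let go, and the wrist force I read stayed under 7 N. No check failed; position estimates from the top and wrist cameras differed by up to about 8 mm, and I used the close-up wrist readings.

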